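# Reseat the tapered lens cell in the instrument casting

## Robot

A 6-joint arm with a two-finger parallel gripper is mounted at the origin on the work surface. World frame = base frame: x ahead of the robot, y to its left, z up, the work surface at z = 0. Lengths are in m, angles in rad, forces in N, time in s.
With the tool pointing down it reaches from about 0.375 to 0.925 m from the base axis. Payload 5.7 kg.
Tool frame: the origin (TCP) lies midway between the tips of the shut fingers; the grasp point (between the pads) lies 19 mm behind it; z points along the fingers, x is the direction in which the jaws open and shut, and the axes are right-handed (so a half turn about z gives the same grasp; the last joint's range is limited). The gripper opens to 88 mm and grips with 3 to 60 N. Pads are 20 mm wide; open, the fingers measure 115 mm over their backs; the gripper's body (75 mm by 178 mm) begins 61 mm behind the grasp point.
Start: joints at [-1.257, 0.359, 1.51, -0, 1.272, -0.115], TCP at [0.249, -0.546, 0.223] pointing down, gripper open.
Joint ranges: [-2.97, 2.97], [-1.01, 2.36], [0.21, 2.38], [-0.96, 4.11], [0.2, 2.71], [-2.98, 2.98]. Speed limits (rad/s): [2.39, 2.39, 3.14, 3.14, 3.14, 3.14].

## Interface

Orientations are given as a unit quaternion [x, y, z, w].
In Python, from bench import move_ptp, servo_line, goto_joints, move_gripper, sleep, inverse_kinematics, capture, PlanningError, close_job, spot_in, silhouettes, current_clock, current_joint_pos, current_qvel, current_joint_torque, current_position, current_orientation, current_force, current_torque, current_finger_gap gives the robot as it stands. Calls block until the motion is done:
- move_ptp(position, orientation): joint-space move of the TCP to a pose.
- servo_line(position, orientation=None, rate=0.15, contact_N=None): straight line of the TCP; orientation=None keeps the orientation; rate is the mean speed in m/s. With contact_N (N) it stops when the force on the tool has changed by that much, and returns True; else False.
- goto_joints(angles): joint-space move.
- move_gripper(opening): finger opening in m; the grip force is fixed at half the most; returns when the fingers have stopped.
- sleep(seconds).
- inverse_kinematics(position, orientation): joint angles nearest the present ones, or None.
- capture(name): name is "scene" or "top" or "wrist"; returns a dict with "image" (400x640x3 uint8, blue, green, red), "range_z" (400x640 float32, m along the optical axis (not along the pixel's ray), 0 where there is no reading), "intrinsics" (3x3 intrinsics, pixels), "k1" (the pictures are not rectified: a ray, as slopes to the right and down, at radius r is drawn at 1 + k1 r^2 times it, then the intrinsics apply), "R" (3x3) and "t" (3): a world point X has camera coordinates R X + t. Camera axes: x right, y down, z forward; pixel columns grow to the right and rows downward; lengths in m; the calibration is good to about 2 mm. A picture is of the moment at which its call begins.
A pose or a line that the arm cannot do raises PlanningError and nothing moves.
- close_job(): hands the job in, once; it reports no verdict.
Trained networks look in the newest picture that a camera, given by its name, has taken for a name from the list of things; names that differ only in an ending like _2 or _b are one class to them, and where a whole thing is asked for, a point or a joint stands for the part that bears it (a point fixed in the world has none). Each returns a list of dicts, best first, with "conf" (0 to 1); they miss things now and then, are a little off and sometimes report something else, mostly with a low value. They report only what shows in the picture. A call takes as long as a camera call. They do not tell look-alikes from the thing itself.
- spot_in(camera, query): "xy" ([column, row] in pixels, amid what is visible of it).
- silhouettes(camera, query): "region" (400x640 bool, what is visible of it) and "xy" ([column, row] in pixels, amid what is visible of it).
Readings, each from a call of its own:
- current_clock(): time.
- current_joint_pos(): joint angles.
- current_qvel(): joint speeds.
- current_joint_torque(): joint torques, N m.
- current_position(): TCP position.
- current_orientation(): TCP orientation.
- current_force(): force on the tool from outside, world axes, zero at the start.
- current_torque(): the same for the moment, N m.
- current_finger_gap(): finger opening in m.
Only numpy, scipy, OpenCV 4.12 (cv2) and the standard library are available. Lean on these libraries where they do the work, as an engineer would, in place of code of your own. Each camera call takes 0.05 s, during which the arm holds its last target.

## Task

Put the silver lens cell with the tapered foot back into the empty conical seat of the grey-green casting: lower it in gently, lens up, keep hold of it until it has entered the seat, and let go when it sits fully home and upright. Leave the lilac-grey spare cell and the roll of blue tape where they are.

Things in the scene. Friction and masses are not known exactly. Their poses are not given: they have to be found in the camera images.
- lens_cell: Loose silver lens cell, 0.25 kg, round, standing lens up. From below: conical foot, diameter 32 mm at the underside widening to 56 at 30 mm height; dark flange, 62 diameter, 30 to 34 mm high; silver barrel, 44 diameter, 34 to 68 mm high (grip here from above); low glass dome up to 74 mm. Origin: centre of the underside, z up its axis.
- seat_mouth (a point): Mouth centre of the empty conical seat: open collar, 78 mm wide, 55 mm above the table, on the fixed grey-green casting (150 x 270 mm). Bore 54 mm wide here, narrowing down at the cell's own taper (0.4 mm radius per mm). Fully home, the cell's underside is 27 mm below this point. z up. 126 mm off along -y the casting's other place is already filled by a fixed lilac-grey cell, 82 wide, top 69 mm.
- spare_cell: Bystander: loose lilac-grey plastic lens cell with straight sides, 66 mm diameter, 47 mm high. Origin: centre of the underside, z up.
- tape_roll: Bystander: loose roll of blue tape with an orange core, lying flat, 104 mm diameter, 36 mm high. Origin: centre of the underside, z up.
There are look-alikes about, which are no part of the job. What is shaped like the lens_cell but brown, orange or red is not meant.

How it is judged:
By the outcome, as a careful person would: the job done as asked, in the order asked, and still so for the second after the job is handed in, with the robot touching nothing.
It also fails if it takes over 38 s, if anything falls off the work surface, if the arm or the gripper's body presses on something with over 40 N, if the wrist force passes 120 N, or if a joint passes its speed limit or range.

## Working session

There is one attempt and no reset: what is moved stays moved. The work goes in short steps, each a Python script; the robot and the scene stay as the last script left them, time stands still between calls to the robot, and variables do not carry over. Pictures are saved under pics/ and viewed, and the job is handed in when it is done.

```bash
ls; mkdir -p pics
python3 - <<'E'
from bench import *
import cv2,numpy as np
print(current_clock())
for n in ["scene","top","wrist"]:
    c=capture(n); cv2.imwrite(f"pics/{n}0.png",c["image"])
    np.savez(f"{n}0.npz",**c)
    print(n,c["k1"],c["t"],np.round(c["R"],2).tolist())
    for q in ["lens_cell","seat_mouth","spare_cell","tape_roll"]:
        try: print(q,[(np.round(d["xy"]).tolist(),round(d["conf"],2)) for d in spot_in(n,q)])
        except Exception as e: print(q,e)
print(current_clock())
E
```

```text
pics
0.0
scene 0.00030659562245164876 [-0.37810572 -0.22414789  1.14471791] [[0.7, 0.71, 0.01], [0.44, -0.42, -0.79], [-0.56, 0.56, -0.61]]
lens_cell [([395.0, 244.0], 0.86), ([268.0, 282.0], 0.74), ([307.0, 244.0], 0.68), ([353.0, 273.0], 0.61)]
seat_mouth [([394.0, 188.0], 0.96)]
spare_cell [([203.0, 275.0], 0.57)]
tape_roll [([249.0, 229.0], 0.62)]
top -0.10087653773955566 [-0.03387735  0.58856764  0.8962529 ] [[-0.0, -1.0, 0.01], [-0.99, -0.0, -0.15], [0.15, -0.01, -0.99]]
lens_cell [([405.0, 176.0], 0.94), ([356.0, 185.0], 0.89), ([305.0, 133.0], 0.88), ([351.0, 137.0], 0.62)]
seat_mouth [([218.0, 201.0], 0.82)]
spare_cell [([437.0, 224.0], 0.74)]
tape_roll []
wrist -0.07696842480925531 [-0.60020184 -0.03318334  0.39203711] [[0.42, -0.91, -0.0], [-0.87, -0.4, 0.28], [-0.25, -0.12, -0.96]]
lens_cell []
seat_mouth []
spare_cell []
tape_roll []
0.75
```

View pics/scene0.png

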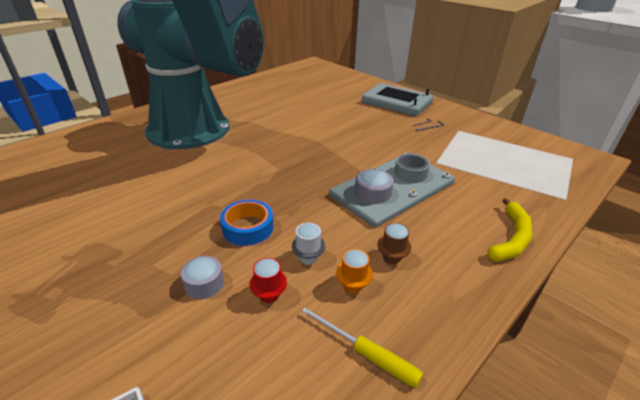

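View pics/top0.png

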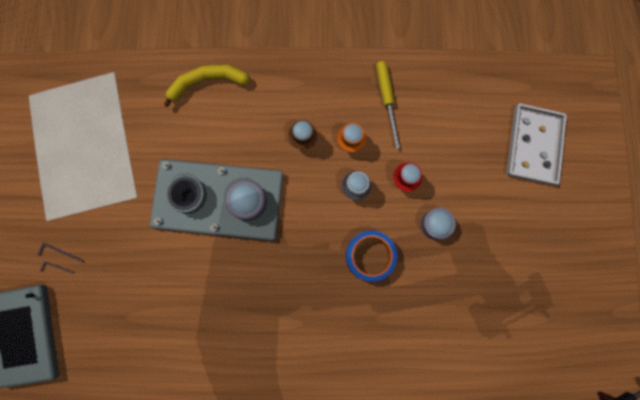

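Run:
```python
import cv2
a=cv2.imread("pics/top0.png")[90:260,180:460]
cv2.imwrite("pics/topcrop.png",cv2.resize(a,None,fx=2.8,fy=2.8,interpolation=cv2.INTER_CUBIC))
a=cv2.imread("pics/scene0.png")[200:320,180:440]
cv2.imwrite("pics/scenecrop.png",cv2.resize(a,None,fx=3,fy=3,interpolation=cv2.INTER_CUBIC))
```

```text
(no output)
```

View pics/topcrop.png

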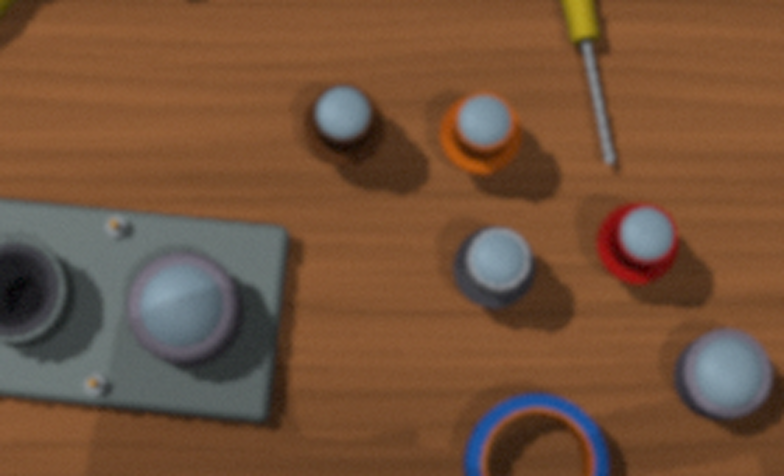

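View pics/scenecrop.png

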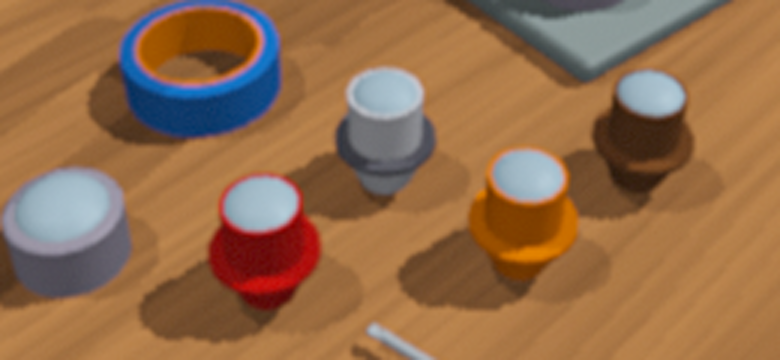

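Candidates in top / scene:
- brown: (303,132) / (396,243)
- orange: (351,137) / (354,270)
- red: (408,176) / (267,280)
- silver: (357,185) / (308,242)
- straight-sided spare cell: (438,224) / (203,276)
- fixed lilac cell: (246,199) / (374,185)

By the description I choose silver, and the crops confirm it: silver barrel, dark flange. The empty collar is at top (186,194). The network's seat hit at (218,201) is the middle of the casting. Next I measure in 3D.

```bash
cat > h.py <<'E'
import numpy as np,cv2
from scipy.optimize import least_squares
def cloud(c):
    K=c["intrinsics"];k1=float(c["k1"]);z=c["range_z"]
    v,u=np.mgrid[0:z.shape[0],0:z.shape[1]]
    # undistort (model: draw = ray*(1+k1 r^2))
    p=cv2.undistortPointsIter(np.stack([u,v],-1).reshape(-1,1,2).astype(float),K,np.array([k1,0,0,0.]),None,None,(3,50,1e-12)).reshape(z.shape+(2,))
    P=np.concatenate([p*z[...,None],z[...,None]],-1)
    W=(P-c["t"])@c["R"]   # R^T (P-t)
    W[z==0]=np.nan
    return W
def circ(xy,r=None):
    x0=xy.mean(0)
    f=(lambda p:np.hypot(*(xy-p[:2]).T)-(r if r else p[2]))
    s=least_squares(f,[*x0,.03],loss="soft_l1",f_scale=.001)
    return s.x
def project(c,X):
    rv=cv2.Rodrigues(c["R"])[0]
    return cv2.projectPoints(np.atleast_2d(X).astype(float),rv,np.array(c["t"],float),c["intrinsics"],np.array([float(c["k1"]),0,0,0.]))[0].reshape(-1,2)
E
python3 - <<'E'
from h import *
for n,px,mx in [("top",(357,185),(186,194)),("scene",(308,242),(412,165))]:
    c=dict(np.load(n+"0.npz"));W=cloud(c)
    print(n,"table z",np.nanmedian(W[300:330,450:500,2]) if n=="top" else np.nanmedian(W[300:340,60:150,2]), "fx",c["intrinsics"][0,0])
    def sel(px,lo,hi,r):
        A=W[px[1]-r:px[1]+r,px[0]-r:px[0]+r].reshape(-1,3)
        return A[(A[:,2]>lo)&(A[:,2]<hi)]
    D=sel(px,.064,.085,22); print("dome",len(D),D.mean(0),D[:,2].max(),(D.min(0)+D.max(0))[:2]/2,np.ptp(D,axis=0))
    F=sel(px,.025,.045,22); print("flange",len(F),circ(F[:,:2],.031) if len(F)>5 else 0)
    M=sel(mx,.049,.065,26); print("rim",len(M),M.mean(0),circ(M[:,:2]),(M.min(0)+M.max(0))[:2]/2,np.ptp(M,axis=0))
    for nm,p in [("spare",(438,224) if n=="top" else (203,272)),("fixed",(246,199) if n=="top" else (374,180))]:
        S=sel(p,.04,.08,28); print(nm,len(S),(S.min(0)+S.max(0))/2,np.ptp(S,axis=0))
E
```

```text
top table z -0.00038789892767354325 fx 459.2721768276784
dome 343 [ 0.62095438 -0.11116519  0.07032694] 0.07632306309899035 [ 0.62105191 -0.1120789 ] [0.04220237 0.04043325 0.01176797]
flange 278 [ 0.62637098 -0.11456873  0.03      ]
rim 624 [0.6009871  0.2422193  0.05370961] [0.60061749 0.24107583 0.03281406] [0.60185922 0.24146859] [0.07671448 0.07659442 0.01056357]
spare 405 [ 0.54076402 -0.28251951  0.04486996] [0.05801447 0.05289349 0.00955925]
fixed 1299 [0.58737794 0.11587336 0.0565068 ] [0.08004113 0.08227225 0.03283566]
scene table z -0.0004854545062100088 fx 394.7941259078775
dome 357 [ 0.62632684 -0.11476252  0.06965178] 0.07458323060560025 [ 0.62343196 -0.11145592] [0.04365527 0.04308578 0.01048112]
flange 377 [ 0.61690246 -0.10590498  0.03      ]
rim 426 [0.60903078 0.20939814 0.05401837] [0.78544582 0.21088331 0.18544234] [0.60328961 0.19299558] [0.07580608 0.17450036 0.01562952]
spare 459 [ 0.54348912 -0.28425502  0.0440876 ] [0.04630006 0.04580492 0.00813736]
fixed 932 [0.59194411 0.16082643 0.05472969] [0.08009185 0.17266762 0.02923281]
```

Run:
```python
from h import *
c=dict(np.load("top0.npz"));W=cloud(c)
for nm,p in dict(brown=(303,132),orange=(352,135),red=(410,174),silver=(357,183)).items():
    A=W[p[1]-20:p[1]+20,p[0]-20:p[0]+20].reshape(-1,3);A=A[(A[:,2]>.064)]
    print(nm,((A.min(0)+A.max(0))/2)[:2])
A=W[225:290,340:402].reshape(-1,3);A=A[A[:,2]>.025];print("tape",(A.min(0)+A.max(0))/2)
w=np.load("wrist0.npz");C=-w["R"].T@w["t"];print("wristcam",C,"axis",w["R"][2], w["intrinsics"][0])
from bench import *
print(current_position(),current_orientation(),current_finger_gap())
from scipy.spatial.transform import Rotation as Ro
R=Ro.from_quat(current_orientation()).as_matrix();print(R.round(3)); print("cam in tool",R.T@(C-current_position()), R.T@w["R"][2])
for yaw in [0,90,180,-90]:
    q=(Ro.from_euler("z",yaw,degrees=True)*Ro.from_euler("x",180,degrees=True)).as_quat()
    for P in ([.622,-.112,.15],[.6015,.2415,.15]):
        print(yaw,inverse_kinematics(P,q))
```

```text
brown [ 7.29303933e-01 -1.16933354e-04]
orange [ 0.72441861 -0.10226206]
red [ 0.63970737 -0.2191179 ]
silver [ 0.62105191 -0.1120789 ]
tape [ 0.47424408 -0.1403579   0.03336243]
wristcam [ 0.32026265 -0.51392274  0.38516456] axis [-0.25441209 -0.11533671 -0.9601937 ] [349.97460876   0.         316.6545619 ]
[ 0.24943129 -0.54566904  0.22262901] [ 8.41353574e-01 -5.40485117e-01 -3.99347886e-05 -2.12798657e-05] 0.08788480175487234
[[ 0.416 -0.909 -0.   ]
 [-0.909 -0.416  0.   ]
 [-0.     0.    -1.   ]]
cam in tool [ 0.00056103 -0.07761695 -0.16253617] [-7.89425526e-04  2.79326605e-01  9.60195826e-01]
0 [-2.87390780e-01  4.72484962e-01  1.51845546e+00 -4.44089210e-16
  1.15065224e+00 -2.87390780e-01]
0 [ 2.75295122e-01  4.93779284e-01  1.48001195e+00 -4.44089210e-16
  1.16780142e+00  2.75295122e-01]
90 [-0.28739078  0.47248496  1.51845546  0.          1.15065224 -1.85818711]
90 [ 2.75295122e-01  4.93779284e-01  1.48001195e+00 -4.44089210e-16
  1.16780142e+00 -1.29550120e+00]
180 [-0.28739078  0.47248496  1.51845546  0.          1.15065224  2.85420187]
180 [ 0.27529512  0.49377928  1.48001195  0.          1.16780142 -2.86629753]
-90 [-2.87390780e-01  4.72484962e-01  1.51845546e+00 -4.44089210e-16
  1.15065224e+00  1.28340555e+00]
-90 [0.27529512 0.49377928 1.48001195 0.         1.16780142 1.84609145]
```

```bash
cat >> h.py <<'E'
from scipy.spatial.transform import Rotation as Ro
Q=Ro.from_euler("x",180,degrees=True).as_quat()
E
python3 - <<'E'
from bench import *
from h import *
for nm,P in [("seat",[.6015,.2415,.19]),("cell",[.622,-.112,.19])]:
    move_ptp(P,Q); 
    if nm=="seat": move_gripper(.066)
    c=capture("wrist"); np.savez(f"w_{nm}.npz",**c); cv2.imwrite(f"pics/w_{nm}.png",c["image"])
    print(nm,current_clock(),current_position(),project(c,[*P[:2],.05]), [(np.round(d["xy"]).tolist(),round(d["conf"],2)) for d in spot_in("wrist","lens_cell")])
    W=cloud(c).reshape(-1,3); d=np.hypot(*(W[:,:2]-P[:2]).T)
    if nm=="seat":
        M=W[(d<.05)&(W[:,2]>.05)&(W[:,2]<.06)];print(len(M),M[:,2].mean(),(M.min(0)+M.max(0))/2,np.ptp(M,axis=0),circ(M[:,:2]))
    else:
        M=W[(d<.035)&(W[:,2]>.064)&(W[:,2]<.08)];print(len(M),M[:,2].max(),(M.min(0)+M.max(0))/2,np.ptp(M,axis=0))
        M=W[(d<.04)&(W[:,2]>.040)&(W[:,2]<.062)];print(len(M),circ(M[:,:2],.022))
E
```

```text
seat 4.375 [0.60151095 0.24152854 0.19000032] [[315.50139516 182.58208476]] [([412.0, 374.0], 0.63)]
3329 0.05446275695986066 [0.60147393 0.24190251 0.05372906] [0.07735879 0.07748267 0.00745625] [0.60181553 0.24255575 0.03247937]
cell 5.8083 [ 0.62219857 -0.11059589  0.19001771] [[315.34655792 183.94096653]] [([441.0, 53.0], 0.83), ([335.0, 285.0], 0.78), ([315.0, 178.0], 0.7), ([426.0, 172.0], 0.62)]
2053 0.07589615927365202 [ 0.62221862 -0.11179616  0.06995047] [0.04303772 0.0438334  0.01189138]
183 [ 0.622154   -0.11199905  0.03      ]
```

```bash
cd pics; python3 -c "
import cv2,numpy as np
cv2.imwrite('w2.png',cv2.resize(np.vstack([cv2.imread('w_seat.png'),cv2.imread('w_cell.png')]),None,fx=.75,fy=.75))"
```

```text
(no output)
```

View pics/w2.png

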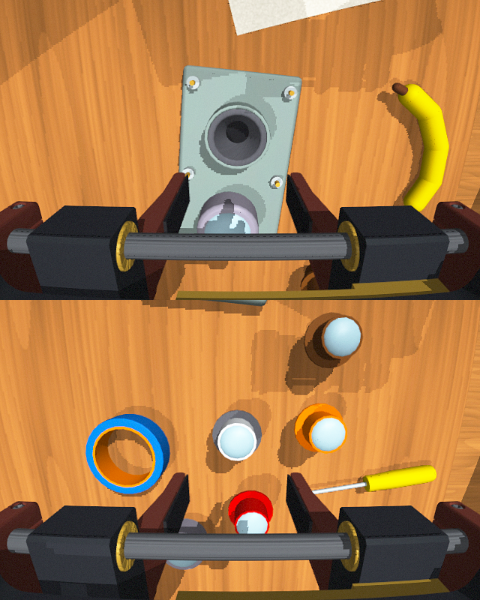

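The wrist view agrees with the other cameras. The silver cell with its dark flange is at full-res (315,178), between tape, orange and red. The empty collar is at (315,182), and its bore is clear. Now I grasp.

Run:
```python
from bench import *
from h import *
x,y=.6222,-.1118
print(servo_line([x,y,.09],Q,rate=.15)); print(servo_line([x,y,.040],Q,rate=.08,contact_N=8))
print(current_position(),current_force())
f0=current_force()
move_gripper(.03); print("gap",current_finger_gap(),current_force(),current_position())
servo_line([x,y,.150],Q,rate=.12); sleep(.2)
print("gap",current_finger_gap(),"dF",np.array(current_force())-f0,current_position(),current_clock())
c=capture("wrist"); np.savez("w_held.npz",**c); cv2.imwrite("pics/w_held.png",c["image"])
W=cloud(c).reshape(-1,3); p=np.array(current_position()); d=np.hypot(*(W[:,:2]-p[:2]).T)
M=W[(d<.035)&(W[:,2]>p[2]+.02)&(W[:,2]<p[2]+.045)];print(len(M),M[:,2].max(),((M.min(0)+M.max(0))/2-p),np.ptp(M,axis=0))
c=capture("scene"); cv2.imwrite("pics/s_held.png",cv2.resize(c["image"][130:330,180:440],None,fx=3,fy=3))
```

```text
False
False
[ 0.62231192 -0.11183082  0.03990786] [-0.30200509 -0.68782375 -0.33661807]
gap 0.043668650472881335 [-0.69280972  0.64822042  2.92220349] [ 0.6222447  -0.11185024  0.04038336]
gap 0.043719203532232374 dF [ 0.02346966  0.88537965 -3.06728721] [ 0.62168686 -0.11167332  0.14910844] 9.2
9253 0.19424719373863067 [0.00088848 0.00287132 0.03249016] [0.0647198  0.03914848 0.02497897]
```

View pics/s_held.png

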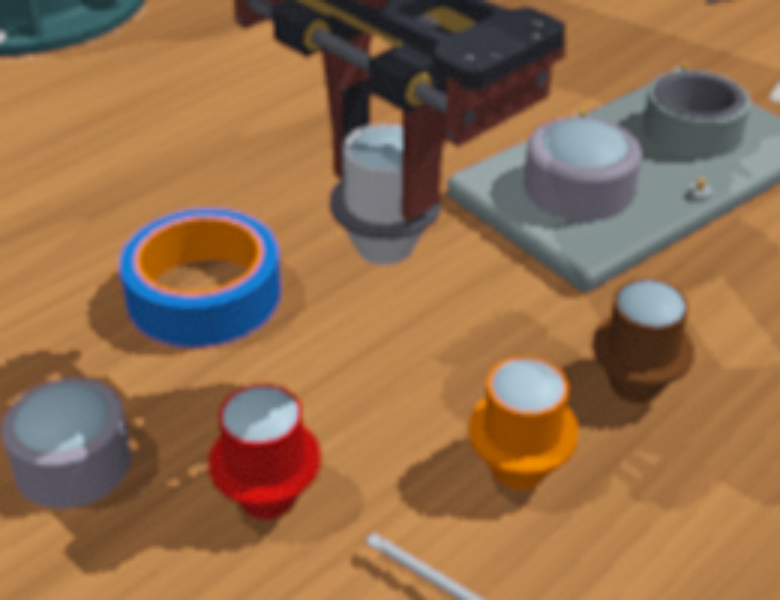

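View pics/w_held.png

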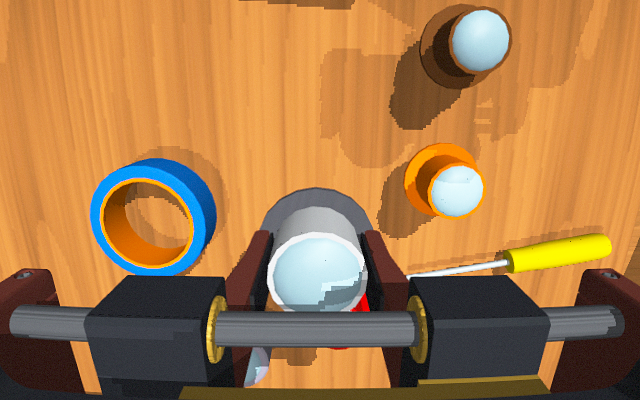

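Run:
```python
from h import *
c=dict(np.load("w_held.npz"));W=cloud(c);im=c["image"]
F=W[192:203,285:350].reshape(-1,3);print("flange px z",np.nanmin(F,0),np.nanmax(F,0),np.nanmedian(F,0))
D=W[240:280,285:350].reshape(-1,3);print("dome",np.nanmedian(D,0),np.nanmax(D,0)[2])
D=W[240:300,275:365].reshape(-1,3);D=D[(D[:,2]>.165)&(D[:,2]<.2)]
# sphere fit to dome: apex direction
s=least_squares(lambda p:np.linalg.norm(D-p[:3],axis=1)-p[3],[.622,-.112,.14,.044],loss="soft_l1",f_scale=.001);print(s.x)
Bq=W[205:235,290:340].reshape(-1,3);Bq=Bq[(Bq[:,2]>.11)&(Bq[:,2]<.17)]
# barrel cylinder: axis tilt in x and y with r=.022
s=least_squares(lambda p:np.hypot(Bq[:,0]-p[0]-p[2]*(Bq[:,2]-.14),Bq[:,1]-p[1]-p[3]*(Bq[:,2]-.14))-.022,[.622,-.112,0,0],loss="soft_l1",f_scale=.001);print(len(Bq),"cyl xy, tilt",s.x)
```

```text
flange px z [ 0.59311942 -0.12610399 -0.00129208] [ 0.65246919 -0.08234599  0.14543226] [ 0.6229535  -0.08554686  0.14319922]
dome [ 0.62300342 -0.10081679  0.18111474] 0.18425043368053445
[ 0.62253147 -0.11163038  0.14924991  0.03449879]
1127 cyl xy, tilt [ 0.62191896 -0.11145221  0.03104796 -0.02260707]
```

Run:
```python
from bench import *
from h import *
x,y=.6015,.2420
servo_line([.6222,-.1118,.165],Q,rate=.15)
servo_line([x,y,.165],Q,rate=.2); servo_line([x,y,.115],Q,rate=.12); sleep(.2)
f0=np.array(current_force())
for z,r in [(.080,.05),(.072,.02),(.066,.015)]:
    h=servo_line([x,y,z],Q,rate=r,contact_N=5)
    print(z,h,np.round(current_position(),4),np.round(np.array(current_force())-f0,2),np.round(current_torque(),2),round(current_clock(),2))
    if h: break
c=capture("scene"); cv2.imwrite("pics/s_in.png",cv2.resize(c["image"][80:230,310:470],None,fx=4,fy=4))
```

```text
0.08 False [0.6017 0.242  0.0801] [-0.89 -0.37 -0.89] [ 0.01 -0.13  0.01] 13.09
0.072 False [0.6014 0.242  0.0719] [ 0.18 -1.19 -1.02] [-0.01 -0.1   0.04] 13.64
0.066 True [0.6016 0.2416 0.0674] [-0.44 -0.76  6.02] [-0.14 -0.05  0.04] 14.01
```

View pics/s_in.png

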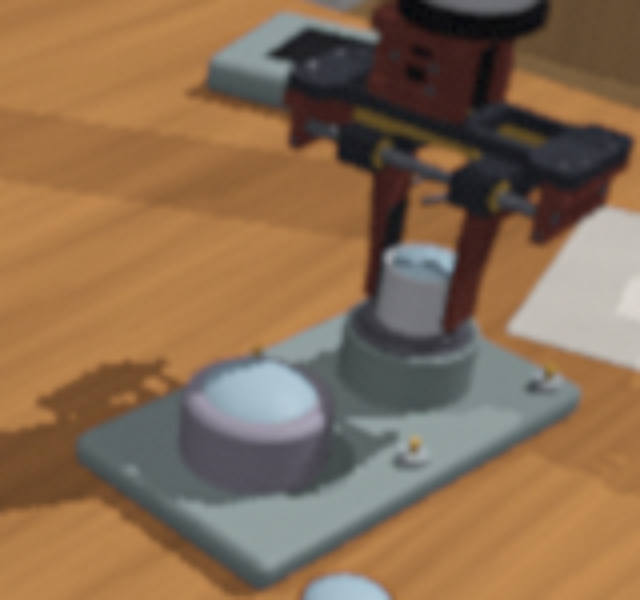

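Contact came at TCP z 0.0674, against 0.068 expected for home, with almost no side load. The picture shows the flange just over the collar. I release, lift clear and inspect.

Run:
```python
from bench import *
from h import *
p=np.array(current_position())
move_gripper(.062); print(current_finger_gap(),np.round(current_force(),2))
servo_line([p[0],p[1],.12],Q,rate=.08); servo_line([.6015,.242,.2],Q,rate=.15); sleep(.2)
print(current_clock())
c=capture("wrist"); np.savez("w_end.npz",**c); cv2.imwrite("pics/w_end.png",c["image"])
W=cloud(c).reshape(-1,3); d=np.hypot(*(W[:,:2]-[.6015,.242]).T)
M=W[(d<.035)&(W[:,2]>.092)&(W[:,2]<.11)];print("dome",len(M),M[:,2].max(),(M.min(0)+M.max(0))/2,np.ptp(M,axis=0))
s=least_squares(lambda q:np.linalg.norm(M-q[:3],axis=1)-q[3],[.6015,.242,.06,.04],loss="soft_l1",f_scale=.001);print("sphere",s.x)
F=W[(d>.0245)&(d<.030)&(W[:,2]>.05)&(W[:,2]<.075)]
A=np.c_[F[:,:2]-[.6015,.242],np.ones(len(F))];s=least_squares(lambda q:A@q-F[:,2],[0,0,.06],loss="soft_l1",f_scale=.001);print("flange plane slopes,z",len(F),s.x)
c=capture("scene"); cv2.imwrite("pics/s_end.png",c["image"]);W=cloud(c)
cv2.imwrite("pics/s_endc.png",cv2.resize(c["image"][80:230,310:470],None,fx=4,fy=4))
c=capture("top"); cv2.imwrite("pics/t_end.png",c["image"])
```

```text
0.06163056495814396 [-0.37  0.03 -0.4 ]
16.275
dome 2318 0.10366155175205571 [0.60256973 0.24195539 0.09784008] [0.04283818 0.04379487 0.01164295]
sphere [0.60221834 0.24165047 0.06652715 0.03550784]
flange plane slopes,z 781 [-0.01755616 -0.00349239  0.06164683]
```

View pics/s_endc.png

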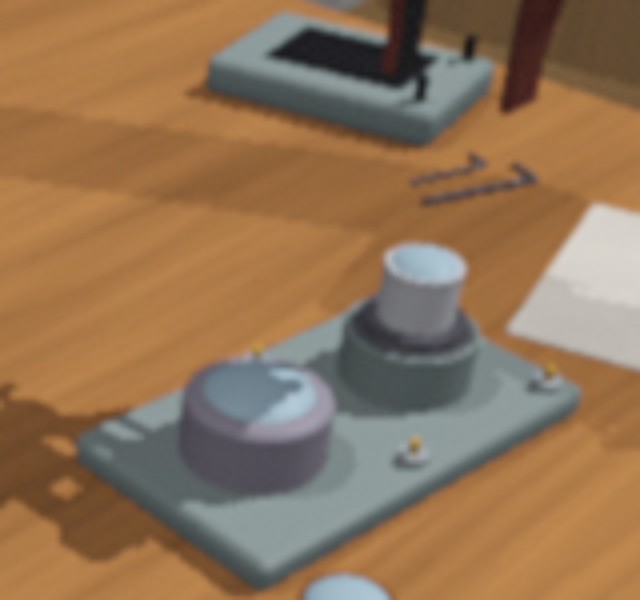

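View pics/s_end.png

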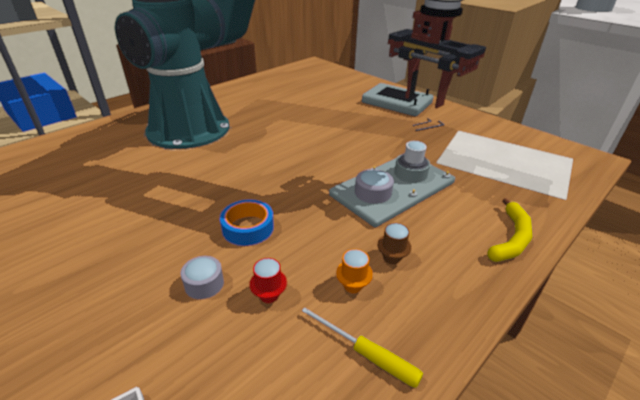

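View pics/w_end.png

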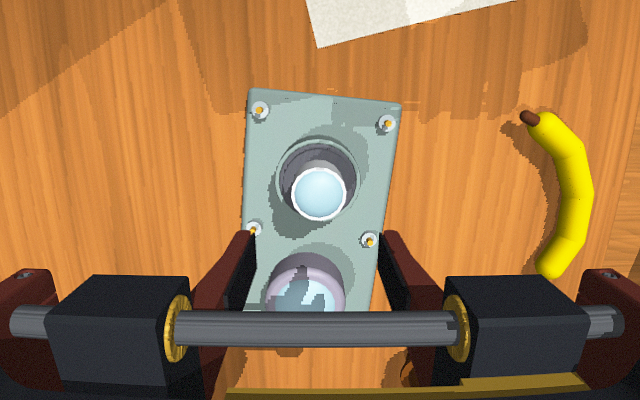

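Run:
```python
from h import *
def plane(W,c,a,b,lo,hi):
    d=np.hypot(*(W[:,:2]-c).T);F=W[(d>a)&(d<b)&(W[:,2]>lo)&(W[:,2]<hi)]
    A=np.c_[F[:,:2]-c,np.ones(len(F))];return len(F),least_squares(lambda q:A@q-F[:,2],[0,0,.06],loss="soft_l1",f_scale=.0007).x
def dome(W,c,z0):
    d=np.hypot(*(W[:,:2]-c).T);F=W[(d<.018)&(W[:,2]>z0)]
    A=np.c_[F[:,:2]-c,((F[:,:2]-c)**2).sum(1),np.ones(len(F))];return len(F),np.linalg.lstsq(A,F[:,2],rcond=None)[0]
E=cloud(dict(np.load("w_end.npz"))).reshape(-1,3);B=cloud(dict(np.load("w_cell.npz"))).reshape(-1,3)
c1=np.array([.6018,.2418]);c0=np.array([.6222,-.1118])
print("flange end",plane(E,c1,.024,.0295,.057,.068)," before",plane(B,c0,.024,.0295,.029,.040))
print("rim end",plane(E,c1,.033,.038,.05,.058))
print("dome end",dome(E,c1,.09)," before",dome(B,c0,.062))
```

```text
flange end (747, array([-0.01693639, -0.00205942,  0.06163198]))  before (669, array([-0.00131604,  0.00372015,  0.03439441]))
rim end (1132, array([0.00011776, 0.00144094, 0.05453514]))
dome end (1576, array([-2.35446910e-03,  1.21148432e-01, -3.15364916e+00,  1.00721259e-01]))  before (1389, array([ 4.65584538e-05,  2.74445741e-03, -1.35890243e+01,  7.46295248e-02]))
```

Run:
```python
from h import *
def dome(W,c,z0,r=.018):
    d=np.hypot(*(W[:,:2]-c).T);F=W[(d<r)&(W[:,2]>z0)&(W[:,2]<z0+.012)]
    q=least_squares(lambda p:p[0]+p[1]*(F[:,0]-c[0])+p[2]*(F[:,1]-c[1])+p[3]*((F[:,:2]-c)**2).sum(1)-F[:,2],[z0,0,0,-10],loss="soft_l1",f_scale=.0007,x_scale=[.01,.01,.01,10]).x
    return len(F),q
def rimtop(W,c,z0):
    d=np.hypot(*(W[:,:2]-c).T);F=W[(d>.0195)&(d<.0215)&(abs(W[:,2]-z0)<.004)]
    A=np.c_[F[:,:2]-c,np.ones(len(F))];return len(F),least_squares(lambda q:A@q-F[:,2],[0,0,z0],loss="soft_l1",f_scale=.0007).x
E=cloud(dict(np.load("w_end.npz"))).reshape(-1,3);B=cloud(dict(np.load("w_cell.npz"))).reshape(-1,3)
for dx in (-.0007,0,.0007):
  c1=np.array([.6022+dx,.2418]);print("dome end",dome(E,c1,.095),rimtop(E,c1,.096))
c0=np.array([.6222,-.1118]);print("before",dome(B,c0,.067),rimtop(B,c0,.068))
```

```text
dome end (1574, array([ 1.01946787e-01,  2.37897263e-02, -3.29548033e-03, -1.41783412e+01])) (357, array([-0.00632369, -0.00576092,  0.09562855]))
dome end (1582, array([ 1.01934263e-01,  4.30938942e-04, -2.93868730e-03, -1.39799370e+01])) (389, array([-0.01249621, -0.00565967,  0.09561957]))
dome end (1582, array([ 1.01922366e-01, -2.18506093e-02, -2.80218570e-03, -1.39361082e+01])) (392, array([-0.0172726 , -0.00492945,  0.095581  ]))
before (1389, array([ 7.46300654e-02, -3.06736380e-04,  3.12954848e-03, -1.35872429e+01])) (343, array([-0.00412648, -0.00203302,  0.06847546]))
```

Run:
```python
from bench import *
from h import *
c=capture("top");W=cloud(c);o=cv2.imread("pics/top0.png")
W0=cloud(dict(np.load("top0.npz")))
for nm,(u,v),lo in [("spare",(438,224),.04),("tape",(371,256),.025)]:
    for X in (W0,W):
        A=X[v-32:v+32,u-32:u+32].reshape(-1,3);A=A[(A[:,2]>lo)&(A[:,2]<.06)&(np.hypot(*(A[:,:2]-np.nanmedian(X[v-8:v+8,u-8:u+8,:2],(0,1))).T)<.06)];print(nm,np.median(A,0).round(4))
print(current_clock()); close_job()
```

```text
spare [ 0.5404 -0.282   0.0439]
spare [ 0.542  -0.2831  0.0436]
tape [ 0.4737 -0.1413  0.0355]
tape [ 0.4738 -0.1408  0.0356]
16.475
the job is handed in; nothing more can be done
```

I put the silver lens cell, lens up, into the empty conical seat, let go of it, and handed the job in at about 16.5 s. I gripped the barrel from above and lowered the cell slowly until I felt about 6 N of contact. That came at TCP height 67.4 mm, where 68 mm was expected for fully home. Then I opened the jaws and lifted clear.

**Seating:** The dome, rim and flange all sit about 27.2 mm higher than when the cell stood on the table. Nominal is 28 mm, and the difference is within calibration. The cell is centred on the collar to within about 0.5 mm.

**Upright:** This is the one check that was not perfectly clean. Plane fits of the flange and rim suggest a tilt of about 0.5–1°, while the dome fit was too sensitive to where I took its centre to settle it. I left the cell as it was, because its height already read fully home.

**Bystanders:** The tape roll measured in the same place before and after (0.5 mm difference). The spare cell read up to 1.6 mm different, which I take as measurement noise because the gripper never went near it. The look-alikes look unmoved in the last picture.

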